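# Secure a bottle on the shaker with its screw hold-down

## Robot

A 6-joint arm with a two-finger parallel gripper is mounted at the origin on a cart in front of the work surface, level with it; the furniture and walls round the work are solid. World frame = base frame: x ahead of the robot, y to its left, z up, the work surface at z = 0. Lengths are in m, angles in rad, forces in N, time in s.
With the tool pointing down it reaches from about 0.4 to 0.825 m from the base axis. Payload 7 kg.
Tool frame: the origin (TCP) lies between the finger pads; the fingertips stand 25 mm ahead of it and the grasp point (between the pads) lies 6 mm ahead of it; z points along the fingers, y is the line along which they close (so a half turn about z gives the same grasp; the last joint's range is limited). The gripper opens to 88 mm and grips with 3 to 60 N. Pads are 19 mm wide; open, the fingers measure 130 mm over their backs; the gripper's body (78 mm by 193 mm) begins 47 mm behind the grasp point.
Start: joints at [1.514, 0.359, 0.012, 0, -1.224, -0.288], TCP at [0.228, 0.635, 0.252] pointing down, gripper open.
Joint ranges: [-3.07, 3.07], [-1.43, 2.12], [-1.02, 1.25], [-3.03, 1.67], [-3.05, -0], [-3.03, 3.03]. Speed limits (rad/s): [2.39, 2.39, 3.01, 3.14, 3.14, 3.14].

## Interface

Orientations are given as [roll, pitch, yaw] about the fixed x, y, z axes, in that order (R = Rz(yaw) Ry(pitch) Rx(roll)).
In Python, from plant import * gives the robot as it stands. Calls block until the motion is done:
- reach(position, orientation): joint-space move of the TCP to a pose.
- movel(position, rot=None, rate=0.15, guard=None): straight line of the TCP; rot=None keeps the orientation; rate is the mean speed in m/s. With guard (N) it stops when the force on the tool has changed by that much, and returns True; else False.
- move_joints(angles): joint-space move.
- ungrasp() and grab(strength=None): open the fingers fully, or close them until they stop; strength is the grip in N (None keeps the last).
- sleep(seconds).
- ik(position, orientation): joint angles nearest the present ones, or None.
- get_state(): the state.
- camera(name): name is "side" or "top" or "wrist"; returns a dict with "color" (480x640x3 uint8, red, green, blue), "fov_y" (degrees; the focal length in pixels is half the picture's height over the tangent of half this angle, whatever the lens; pixels are square), "cx", "cy" (the principal point, pixels), "k1" (the pictures are not rectified: a ray, as slopes to the right and down, at radius r is drawn at 1 + k1 r^2 times it, then the intrinsics apply), "rvec" (rotation vector, rad) and "tvec" (3), from world to camera coordinates, as OpenCV has them. Camera axes: x right, y down, z forward; pixel columns grow to the right and rows downward; lengths in m; the calibration is good to about 2 mm. A picture is of the moment at which its call begins. There is no depth.
A pose or a line that the arm cannot do raises Unreachable and nothing moves.
- hand_in(): hands the job in; it is judged then, once.
The state is a dict: "t": time; "joint_pos": joint angles; "joint_velocities": joint speeds; "joint_torque": joint torques, N m; "eef_pos": TCP position; "ee_rot": TCP orientation; "contact_force": force on the tool from outside, world axes, zero at the start; "moment": the same for the moment, N m; "grip_width": opening from 0.0 (shut) to 1.0 (fully open); "grasp_force": force on a finger pad.
Only numpy, scipy, OpenCV 4.12 (cv2) and the standard library are available. Lean on these libraries where they do the work, as an engineer would, in place of code of your own. Each camera call takes 0.05 s, during which the arm holds its last target. There are 200 camera calls.

## Task

Get the small bottle ready for shaking: stand it upright in the middle of the round pad on the bench shaker, swing the hold-down arm fully home over it, then screw the knurled knob down clockwise until it stops tight, so the foot presses firmly on the bottle's cap. Let go at the end and leave the large bottle where it is.

Things in the scene. Friction and masses are not known exactly. Their poses are not given: they have to be found in the camera images.
- small_bottle: The small clear screw-cap bottle, 34 mm in diameter and 62 mm tall, loose, light, upright on the table; the large bottle near it is 60 mm wide and 94 mm tall. Its body is 34 mm wide up to about 38 mm, narrows to a shoulder, and the white cap (about 27 mm wide) is the top 19 mm; cap and bottle are one rigid piece.. Origin: centre of its underside; z up along its axis.
- large_bottle: The large screw-cap bottle, 60 mm in diameter, 94 mm tall, a bystander to be left alone. Origin: centre of its underside.
- shaker: Bench shaker fixed to the table: white base 190 x 150 mm (x, y), flat aluminium deck 180 x 140 mm with its top 48 mm above the table, on it a black round pad (see pad_centre) and a steel post 18 mm thick at (60, 0) mm, 138 mm high, that carries the hold-down arm. Origin: on the table under the base, 5 mm in front of the base's centre; its -x side, with dial and display, is the front, z up.
- pad_centre (a point): Middle of the top face of the black round pad, 54 mm in diameter, at (-30, 0, 50) mm in the shaker's frame: the bottle's underside belongs here. Axes as the shaker's.
- pivot (a point): On the vertical axis about which the arm swings, at mid-height of the arm, at (60, 0, 149) mm in the shaker's frame. 90 mm horizontally from the pad's centre and from the screw's axis. Axes as the shaker's.
- swing_arm (a joint): Angle of the hold-down arm about the post, rad. 0: home against its stop, the screw right above the pad's centre, the arm pointing from the post to the shaker's -x. Grows anticlockwise seen from above to 1.65; starts at 1.2 to 1.6. The bar is 18 mm wide, its top 154 mm above the table (157 mm at hub and boss, 28 mm wide). Stays where left; about 3.5 N at the knob swings it.
- clamp_screw (a joint): Turn of the knob relative to the arm, rad. 0: fully up. Grows clockwise seen from above, stops hard at 4.3, fully down; starts at 0 to 1.0. Knob and foot go down 14 mm per turn (2.23 mm per rad). Turns with about 0.06 N m, stays where left. The foot meets the cap of a bottle on the pad at about 3.4; then a spring (8 N/mm) presses it, up to about 14 N at the stop.
- knob_grip (a point): On the axis of the black knurled knob, a cylinder 36 mm in diameter and 28 mm tall; this point is at mid-height of the cylinder, where to grip it from above: 188 mm above the table with the screw fully up, 178 mm with it fully down. The knob's underside is then 14 mm below this point. Moves and turns with the knob.
- press_foot: Flat round rubber foot, 22 mm in diameter, under the screw; carried by the arm, it does not turn. Origin: centre of its underside: 119 mm above the table when the screw is fully up, about 7.5 mm above the cap of a bottle on the pad.
Not all that is in view belongs to the job. What is shaped like the small_bottle but green is not meant.

How it is judged:
On the way, in this order (a step that is already met when the one before it is completed fails the run):
1. the small bottle stands upright on the round pad (distance between small_bottle and pad_centre below 0.011 m and angle between small_bottle's own z axis and vertical below 0.1 rad), for 0.2 s.
2. the arm is swung home over the bottle (value of joint swing_arm below 0.09 rad and distance between small_bottle and pad_centre below 0.011 m), for 0.2 s.
At the end, for the whole second after the job is handed in: The small bottle stands upright (within 0.1 rad) on the pad, its middle within 11 mm of the pad's; the arm is home (within 0.09 rad); the screw is down to its stop (joint above 4.1 of 4.3) and its foot presses the bottle with more than 7 N; everything is released and still (horizontal distance between small_bottle and pad_centre below 0.011 m and z of small_bottle in the frame of pad_centre below 0.004 m and angle between small_bottle's own z axis and vertical below 0.1 rad and value of joint swing_arm below 0.09 rad and value of joint clamp_screw above 4.1 rad and contact force between press_foot and small_bottle above 7 N and linear speed of small_bottle below 0.02 m/s); the robot touches nothing.
It fails at once if the large bottle is shifted (30 mm) or knocked over (distance of large_bottle from where it was at the start of the episode above 0.03 m or angle between large_bottle's own z axis and vertical above 0.5 rad).
It also fails if it takes over 72 s, if anything falls off the work surface, if the arm or the gripper's body presses on something with over 40 N, if the wrist force passes 120 N, or if a joint passes its speed limit or range.

## Working session

There is one attempt and no reset: what is moved stays moved. The work goes in short steps, each a Python script; the robot and the scene stay as the last script left them, time stands still between calls to the robot, and variables do not carry over. Pictures are saved under pics/ and viewed, at most 10 in all, crops included, and the job is handed in when it is done.

```bash
ls; mkdir -p pics; cat > h.py <<'E'
from plant import *
import numpy as np, cv2
def K(c):
    f=240/np.tan(np.radians(c["fov_y"])/2); return f
def ray(c,u,v):
    f=K(c); A=np.array([[f,0,c["cx"]],[0,f,c["cy"]],[0,0,1.]])
    p=cv2.undistortPoints(np.array([[[u,v]]],float),A,np.array([c["k1"],0,0,0,0.])) [0,0]
    R=cv2.Rodrigues(np.array(c["rvec"],float))[0]; t=np.array(c["tvec"],float)
    return -R.T@t, R.T@np.array([p[0],p[1],1])
def onz(c,u,v,z):
    o,d=ray(c,u,v); return o+d*(z-o[2])/d[2]
def proj(c,P):
    f=K(c); A=np.array([[f,0,c["cx"]],[0,f,c["cy"]],[0,0,1.]])
    return cv2.projectPoints(np.array(P,float).reshape(-1,1,3),np.array(c["rvec"],float),np.array(c["tvec"],float),A,np.array([c["k1"],0,0,0,0.]))[0][:,0]
def shot(n,fn):
    c=camera(n); cv2.imwrite("pics/"+fn,c["color"][:,:,::-1]); return c
E
python3 - <<'E'
from h import *
for n in("top","side"):
    c=shot(n,n+"1.png"); print(n,{k:c[k] for k in c if k!="color"}, ray(c,320,240))
    import pickle; pickle.dump(c,open(n+"1.pkl","wb"))
s=get_state();print(s)
E
```

```text
pics
top {'fov_y': 47.273801923358434, 'cx': 321.83555144352033, 'cy': 235.77136127663033, 'k1': -0.034982453500664874, 'rvec': array([ 2.14528674, -2.09309266,  0.20713751]), 'tvec': array([-0.09128277,  0.49073828,  1.14386027])} (array([ 0.26244369, -0.08163446,  1.21738738]), array([ 0.18566014,  0.00522532, -0.98263609]))
side {'fov_y': 47.78779617434902, 'cx': 315.98661733924536, 'cy': 248.18031688649808, 'k1': -0.14011987829647116, 'rvec': array([ 2.05628588, -0.10404493,  0.0658477 ]), 'tvec': array([-0.48922625,  0.10389481,  1.17837056])} (array([ 0.38362019, -1.0371472 ,  0.64486812]), array([ 0.0995489 ,  0.88505132, -0.45503525]))
{'t': 0.1, 'joint_pos': array([ 1.51406147e+00,  3.59351572e-01,  1.11383601e-02, -2.79015331e-04,
       -1.22411394e+00, -2.88086022e-01]), 'joint_velocities': array([ 0.00206139, -0.00020666,  0.00292343,  0.00110007,  0.00165994,
       -0.00094251]), 'joint_torque': array([-1.04053699e-03, -5.84167492e+01,  2.93753350e+01,  7.01580226e+00,
        1.02075341e-02, -5.02910098e-05]), 'eef_pos': array([0.22807423, 0.63486956, 0.25069292]), 'ee_rot': array([ 3.14005038e+00, -1.83477204e-04, -3.44915742e-01]), 'contact_force': array([ 1.06424754, -0.73477294, -1.16045894]), 'moment': array([0.02107937, 0.00768189, 0.00806462]), 'grasp_force': 0.0, 'grip_width': 0.9966789052971465}
```

View pics/top1.png

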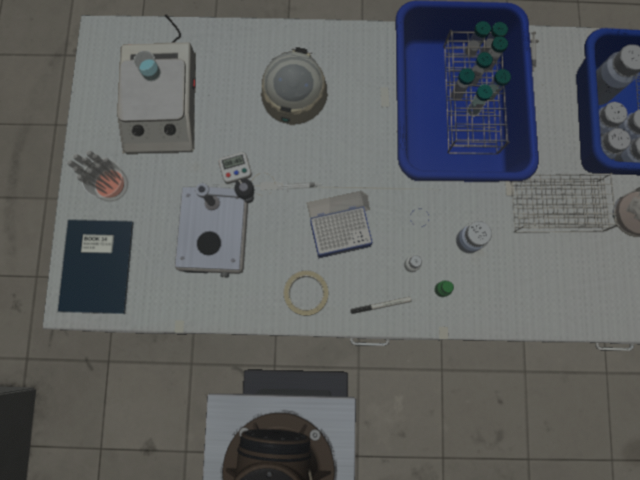

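View pics/side1.png

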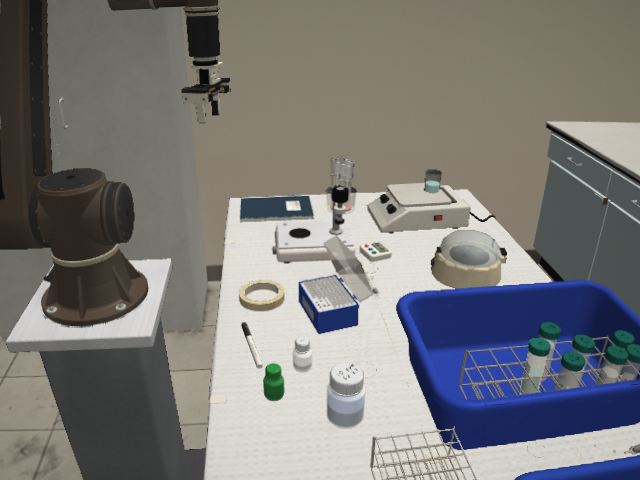

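The top view shows the small bottle's cap at (413,263), the large bottle at (475,235) and the green decoy at (445,288). The pad is at (209,243), the knob at (244,190) and the post near (207,200). The side view shows the same small bottle at (302,352), pad (300,233) and knob (340,193).

```bash
python3 - <<'E'
from h import *
import pickle
T=pickle.load(open("top1.pkl","rb"));S=pickle.load(open("side1.pkl","rb"))
def blob(c,box,f):
    u0,v0,u1,v1=box; im=c["color"][v0:v1,u0:u1].astype(int)
    m=f(im).astype(np.uint8); n,l,st,ce=cv2.connectedComponentsWithStats(m)
    i=1+np.argmax(st[1:,4]); return ce[i]+[u0,v0],st[i],(l==i)
dark=lambda im: im.max(2)<60
for n,b in(("pad",(190,225,230,262)),("knob",(232,176,262,206))):
    ce,st,_=blob(T,b,dark); print("T",n,ce,st, onz(T,*ce,0.05),onz(T,*ce,0.19))
for n,b in(("pad",(280,222,318,244)),("knob",(328,180,352,210))):
    ce,st,_=blob(S,b,dark); print("S",n,ce,st, onz(S,*ce,0.05))
# deck contour
im=T["color"][180:282,168:256].astype(int)
print("captop",[onz(T,413,262,.06)])
def tri(a,b):
    o1,d1=ray(T,*a);o2,d2=ray(S,*b)
    s=np.linalg.lstsq(np.c_[d1,-d2],o2-o1,rcond=None)[0]
    p,q=o1+d1*s[0],o2+d2*s[1]; return (p+q)/2,np.linalg.norm(p-q)
a=cv2.resize(T["color"][170:290,160:270],None,fx=5,fy=5,interpolation=cv2.INTER_CUBIC)[:, :,::-1]
b=cv2.resize(T["color"][240:290,390:430],None,fx=5,fy=5,interpolation=cv2.INTER_CUBIC)[:, :,::-1]
c=np.zeros((600,800,3),np.uint8); c[:,:550]=a; c[:250,560:760]=b
d=cv2.resize(S["color"][330:375,285:320],None,fx=6,fy=6,interpolation=cv2.INTER_CUBIC)[:, :,::-1]
c[300:570,560:770]=d
cv2.imwrite("pics/crop1.png",c)
E
```

```text
T pad [208.46437346 242.89189189] [  8   7  22  23 407] [0.47061422 0.16595528 0.05      ] [0.44564918 0.13626286 0.19      ]
T knob [244.99604743 190.68774704] [  3   2  19  25 253] [0.58959044 0.09280354 0.05      ] [0.55035707 0.0718839  0.19      ]
S pad [299.49264706 232.61029412] [ 10   7  20   8 136] [0.4675501  0.16488172 0.05      ]
S knob [339.29777778 195.07111111] [  3   6  17  20 225] [0.60012819 0.39745138 0.05      ]
captop [array([ 0.43827981, -0.27509431,  0.06      ])]
```

View pics/crop1.png

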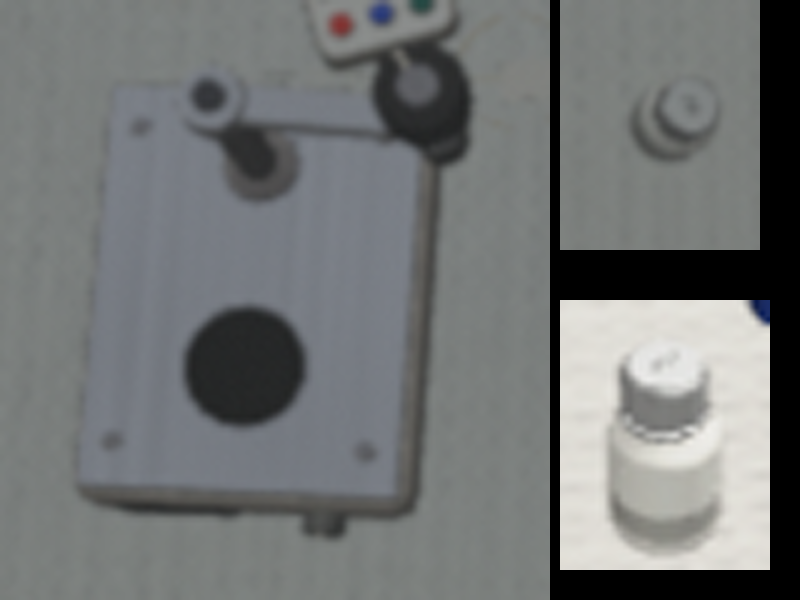

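The crop shows the hub at about (201.6,189.4), the knob top at (243.6,187) and the bottle's cap top at (416,261). The deck screws are at crop (139,125), (111,440) and (366,452). The arm lies near 90° to home, pointing towards -y.

```bash
python3 - <<'E'
from h import *
import pickle
T=pickle.load(open("top1.pkl","rb"));S=pickle.load(open("side1.pkl","rb"))
cr=lambda x,y:(x/5+160-.4,y/5+170-.4)
pad=onz(T,208.46,242.89,.05); padS=onz(S,299.49,232.6,.05)
s=[onz(T,*cr(*p),.048) for p in((139,125),(111,440),(366,452))]
print("yaw", np.arctan2(*(s[0]-s[1])[[1,0]]), np.arctan2(*(s[2]-s[1])[[1,0]])+np.pi/2)
hub=onz(T,*cr(208,97),.157); kn=onz(T,*cr(418,85),.202)
print("pad",pad,padS,"hub",hub,"knob",kn, "d",np.linalg.norm((hub-pad)[:2]),np.linalg.norm((kn-hub)[:2]))
print("yaw",np.arctan2(*(hub-pad)[[1,0]]),"arm dir",np.arctan2(*(kn-hub)[[1,0]]))
print("bottle",onz(T,415.6,260.6,.062),onz(S,301.9,340.9,.062))
print(proj(S,[[*hub[:2],.157],[*kn[:2],.202]]))
E
```

```text
yaw -0.014090134470068454 -0.021932639938124998
pad [0.47061814 0.16596505 0.05      ] [0.46754791 0.16493983 0.05      ] hub [0.5609958  0.16500982 0.157     ] knob [0.55504736 0.07397173 0.202     ] d 0.09038270402853424 0.09123221793273172
yaw -0.010568853165416607 arm dir -1.636043666962734
bottle [ 0.4411257  -0.28033623  0.062     ] [ 0.43776476 -0.28419391  0.062     ]
[[337.72407569 191.04164284]
 [341.13775246 187.5483512 ]]
```

```bash
python3 - <<'E'
from h import *
B=[0.4395,-0.282]
p=get_state()["eef_pos"]
movel([p[0],p[1],.36],rate=.3)
for y in(np.pi/2,-np.pi/2): print(y,ik([*B,.22],[np.pi,0,y]))
for y in(0,np.pi): print(y,ik([.469,.1655,.1],[np.pi,0,y]))
q=[(abs(np.array(ik([*B,.22],[np.pi,0,y]))[5]),y) for y in(np.pi/2,-np.pi/2)]
y=min(q)[1]
reach([*B,.22],[np.pi,0,y])
c=shot("wrist","w1.png"); import pickle; pickle.dump(c,open("w1.pkl","wb"))
print(y,get_state()["t"],get_state()["eef_pos"],proj(c,[[*B,.062],[*B,0]]))
E
```

```text
1.5707963267948966 [-0.19437221  0.13135865 -0.36843107  0.         -1.0710066  -2.94722044]
-1.5707963267948966 [-0.19437221  0.13135865 -0.36843107  0.         -1.0710066   0.19437221]
0 [ 7.35147343e-01  2.26762026e-01 -5.71355672e-01  4.44089210e-16
 -7.72678629e-01  8.35648984e-01]
3.141592653589793 [ 7.35147343e-01  2.26762026e-01 -5.71355672e-01 -4.44089210e-16
 -7.72678629e-01 -2.30594367e+00]
-1.5707963267948966 3.9833 [ 0.43989323 -0.28163235  0.22003699] [[322.93841849 228.13857277]
 [322.82143975 211.62576377]]
```

View pics/w1.png

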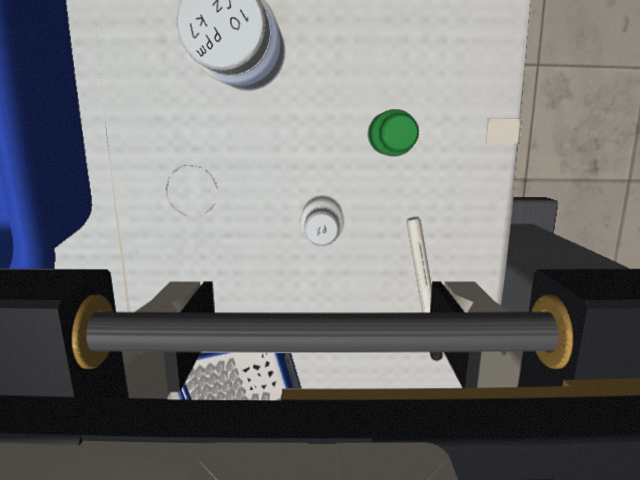

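The cap top sits at about (321,228) against (323,228) predicted, so the estimate is good to about 1 mm and the fingers have room. Grasping now.

```bash
python3 - <<'E'
from h import *
B=[0.4395,-0.282]
movel([*B,.034],rate=.12)
grab(12); s=get_state(); print(s["t"],s["grip_width"],s["grasp_force"],s["eef_pos"])
movel([*B,.25],rate=.15)
P=[.469,.1655]
reach([*P,.25],[np.pi,0,0])
c=shot("side","s2.png"); s=get_state(); print(s["t"],s["grip_width"],s["grasp_force"],s["eef_pos"])
w=camera("wrist")
cv2.imwrite("pics/w2.png",np.hstack([cv2.resize(c["color"][80:320,200:440],(400,400)),cv2.resize(w["color"],(400,300))[:300].copy() if 0 else cv2.copyMakeBorder(cv2.resize(w["color"],(400,300)),0,100,0,0,cv2.BORDER_CONSTANT)])[:,:,::-1])
print(proj(w,[[*P,.05],[*P,.278]]))
E
```

```text
6.5833 0.38155893273935215 12.000071607908467 [ 0.43951312 -0.28199119  0.03397286]
9.8667 0.3856707836340942 11.99983592319768 [0.4692068  0.1647059  0.24993707]
[[320.66740399 217.18880317]
 [318.46616432 378.98850042]]
```

View pics/w2.png

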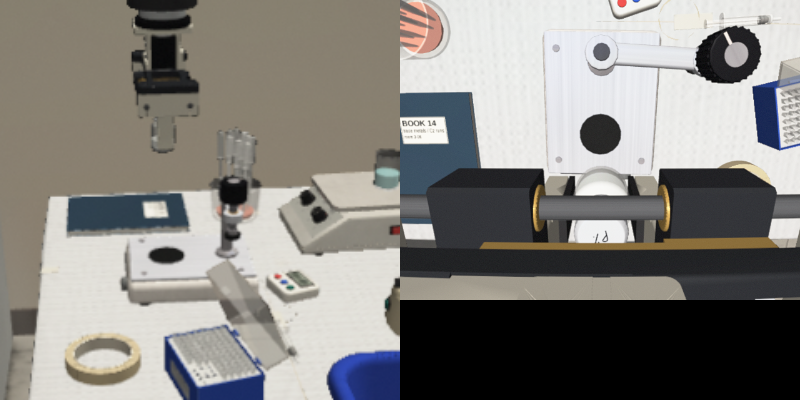

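The bottle hangs upright in the grip, 33.9 mm wide at the body. In the wrist view the pad is near (320,213). I'll refine pad, hub and knob from this close view, then place.

```bash
python3 - <<'E'
from h import *
w=camera("wrist"); im=w["color"]
g=im.max(2)
def blob(u0,v0,u1,v1,th):
    n,l,st,ce=cv2.connectedComponentsWithStats((g[v0:v1,u0:u1]<th).astype(np.uint8)); i=1+np.argmax(st[1:,4]); return ce[i]+[u0,v0],st[i]
pc,ps=blob(280,175,360,255,70); pad=onz(w,*pc,.05)
hc,hs=blob(300,65,340,100,110)
hub=onz(w,*hc,.157)
kc=(400+336-400,0)
print(pc,ps,pad,hc,hs,hub,np.linalg.norm((hub-pad)[:2]),np.arctan2(*(hub-pad)[[1,0]]))
kn=onz(w,336*1.6,54*1.6,.202); print("knob",kn, np.linalg.norm((kn-hub)[:2]),np.arctan2(*(kn-hub)[[1,0]]))
cv2.imwrite("pics/w3.png",im[0:260,200:640,::-1])
E
```

```text
[320.29092052 214.38265787] [   9    8   64   64 3183] [0.47134155 0.16576513 0.05      ] [322.14180479  83.0092081 ] [ 10   4  26  28 543] [0.56080322 0.16420464 0.157     ] 0.08947528449654416 -0.017441362657389672
knob [0.55549612 0.07511552 0.202     ] 0.08924705842436417 -1.6302967355718028
```

```bash
python3 - <<'E'
from h import *
P=[.4705,.1657]
movel([*P,.11],rate=.15)
hit=movel([*P,.0825],rate=.03,guard=3)
s=get_state(); print(hit,s["eef_pos"],s["contact_force"],s["t"])
ungrasp()
movel([*P,.24],rate=.15)
sleep(.2)
w=shot("wrist","w4.png"); c=camera("top")
print(get_state()["t"],proj(w,[[*P,.05],[*P,.112]]),proj(c,[[*P,.112]]))
t=cv2.resize(c["color"][215:270,180:240],(600,550),interpolation=cv2.INTER_CUBIC)
s=camera("side"); q=s["color"][200:250,270:330]
cv2.imwrite("pics/c4.png",cv2.hconcat([cv2.resize(w["color"][100:400,200:440],(440,550)),cv2.resize(q,(360,300),interpolation=3) if 0 else cv2.copyMakeBorder(cv2.resize(q,(360,300),interpolation=2),0,250,0,0,cv2.BORDER_CONSTANT)])[:,:,::-1])
E
```

```text
True [0.47031356 0.16556819 0.08375667] [-0.02018239  0.16664103  4.08461286] 11.8667
14.3917 [[320.99739818 218.752194  ]
 [320.98446983 238.90570038]] [[202.55603838 237.50265876]]
```

View pics/c4.png

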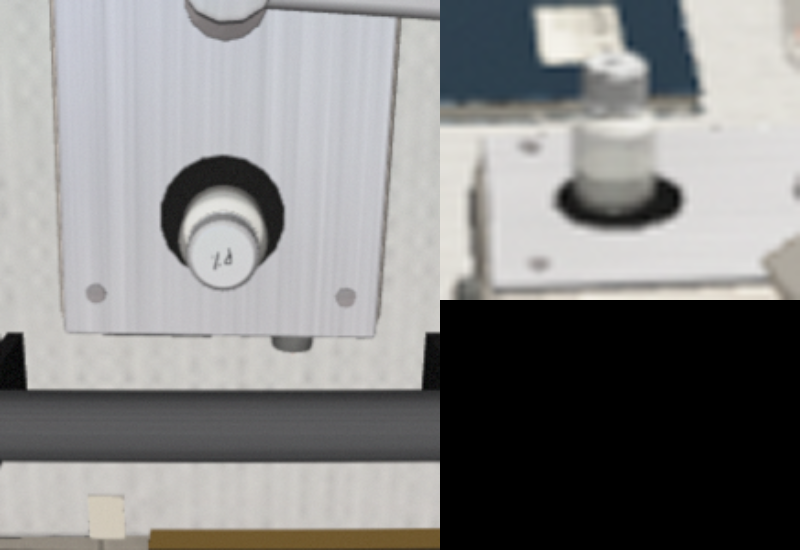

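The bottle stands upright, cap at about (322,237) in the wrist picture against (321,239) predicted, so it's centred to about 1 mm. Next I grip the knob and swing the arm along its arc.

```bash
cat >> h.py <<'E'
PIV=np.array([.5605,.1647]); YAW=-.0145
def knobxy(q):
    a=np.pi+YAW+q; return PIV+.09*np.array([np.cos(a),np.sin(a)])
E
python3 - <<'E'
from h import *
q0=1.521; y0=1.57; Z=.195
movel([.4705,.1657,.28],rate=.2)
k=knobxy(q0); print(k)
reach([*k,.28],[np.pi,0,y0])
print(movel([*k,Z],rate=.12,guard=8))
grab(25); s=get_state(); print(s["t"],s["grip_width"],s["grasp_force"],s["contact_force"],s["joint_pos"][5])
if s["grip_width"]*88<30: raise SystemExit
f0=s["contact_force"]
for q in list(np.linspace(q0,0,9)[1:])+[-.04]:
    h=movel([*knobxy(q),Z],rot=[np.pi,0,y0+q-q0],rate=.07,guard=15)
    s=get_state(); print(round(q,2),h,s["contact_force"].round(1),s["moment"].round(2),s["eef_pos"].round(4))
    if h: break
print(s["t"],s["joint_pos"],s["ee_rot"])
E
```

```text
[0.55471732 0.07488597]
False
18.125 0.3999447065487712 24.999770338763483 [ 1.00149515 -0.03288311  1.19039834] 2.6568372230455437
1.33 False [-2.7  1.2  1.9] [ 0.37  0.73 -0.05] [0.5375 0.0777 0.195 ]
1.14 False [-1.6  0.2  1.9] [ 0.39  0.8  -0.1 ] [0.5217 0.0835 0.195 ]
0.95 False [-1.7  1.3  1.8] [ 0.4   0.71 -0.06] [0.5072 0.0923 0.195 ]
0.76 False [-1.   2.1  1.4] [ 0.36  0.6  -0.08] [0.4945 0.1037 0.195 ]
0.57 False [-1.2  1.   0.6] [ 0.43  0.45 -0.14] [0.4842 0.1173 0.195 ]
0.38 False [-1.5  1.8  0.9] [ 0.43  0.3  -0.07] [0.4767 0.1326 0.195 ]
0.19 False [-0.4  0.6  0. ] [ 0.29 -0.06 -0.1 ] [0.4721 0.149  0.195 ]
0.0 False [ 1.8 -0.2 -0.1] [ 0.14 -0.46 -0.04] [0.4708 0.166  0.195 ]
-0.04 False [  5.  -11.7   0.6] [-4.3  -1.87 -0.  ] [0.4706 0.1667 0.1949]
21.5083 [ 0.7368841   0.11724073 -0.44927284  0.00318351 -1.00800882  0.84492604] [3.13710877e+00 1.00545594e-03 1.27151213e-02]
```

The arm is home: about 12 N against the stop at the last step. Now I regrip with the last joint near its upper range and turn the knob clockwise, following it down.

```bash
python3 - <<'E'
from h import *
Z=.195; k=knobxy(0)
movel([*k,Z],rot=[np.pi,0,0],rate=.05)
ungrasp()
j=np.array(get_state()["joint_pos"]); j[5]+=1.95; move_joints(j)
y0=get_state()["ee_rot"][2]
movel([*k,Z],rot=[np.pi,0,y0])
grab(35); s=get_state(); print(s["t"],y0,s["grip_width"],s["joint_pos"][5]); m0=s["moment"][2]
d=0
while d<4.75:
    d+=.25
    y=y0-d; a=ik([*k,Z-.00223*d],[np.pi,0,(y+np.pi)%(2*np.pi)-np.pi])
    a=np.array(a); cur=get_state()["joint_pos"][5]
    if abs(a[5]-cur)>.8: print("branch",a[5],cur); break
    move_joints(a); s=get_state(); m=s["moment"][2]-m0
    print(round(d,2),round(m,3),s["contact_force"].round(1),round(s["joint_pos"][5],3),round(s["grip_width"],3))
    if abs(m)>.5: break
print(s["t"])
w=camera("side"); cv2.imwrite("pics/s5.png",cv2.resize(w["color"][160:270,250:370],(655,600),interpolation=2)[:,:,::-1])
E
```

```text
25.6 1.9491153145614875 0.39909016126889707 2.786154743634274
0.25 -0.111 [-0.5 -1.1  1.1] 2.54 0.401
0.5 -0.053 [ 0.3 -0.7  0.8] 2.293 0.402
0.75 -0.049 [ 1.1 -1.2 -0.5] 2.044 0.396
1.0 -0.07 [ 3.7 -3.3 -1.1] 1.794 0.399
1.25 -0.038 [ 4.5 -2.7 -2.4] 1.542 0.402
1.5 -0.018 [ 4.6 -2.3 -2.1] 1.292 0.402
1.75 -0.031 [ 4.2 -2.9 -2.6] 1.042 0.405
2.0 -0.05 [ 3.7 -3.2 -2.1] 0.792 0.404
2.25 -0.048 [ 4.9 -2.9 -1.7] 0.542 0.399
2.5 -0.075 [ 4.8 -3.3 -1. ] 0.292 0.4
2.75 -0.052 [ 4.2 -3.6 -1.1] 0.043 0.403
3.0 -0.047 [ 3.7 -4.5 -0.5] -0.207 0.405
3.25 -0.033 [ 1.9 -5.1  1.3] -0.458 0.404
3.5 0.572 [-0.9 -2.4  5.4] -0.705 0.405
30.5
```

```bash
python3 - <<'E'
from h import *
k=knobxy(0)
for i in range(2):
    j=np.array(get_state()["joint_pos"]); j[5]-=.08; move_joints(j); s=get_state(); print(s["moment"][2],s["contact_force"],s["joint_pos"][5],j[5])
ungrasp(); sleep(.2)
p=get_state()["eef_pos"]; movel([p[0],p[1],.30],rate=.15)
w=camera("wrist"); s=camera("side"); st=get_state(); print(st["t"],st["contact_force"],st["eef_pos"])
cv2.imwrite("pics/f6.png",np.hstack([cv2.resize(s["color"][160:260,260:360],(440,440),interpolation=2),cv2.copyMakeBorder(cv2.resize(w["color"],(360,270)),0,170,0,0,cv2.BORDER_CONSTANT)])[:,:,::-1])
E
```

```text
0.7268946379468022 [-0.05306793  0.96698354  3.28904662] -0.7789779158669634 -0.7855234658747879
0.6546969746088006 [ 0.04021647 -0.26866443  2.67953455] -0.8541512466737992 -0.8589779158669634
33.2583 [ 0.0908392  -0.07931952 -0.61582989] [0.47003554 0.16605877 0.29881475]
```

View pics/f6.png

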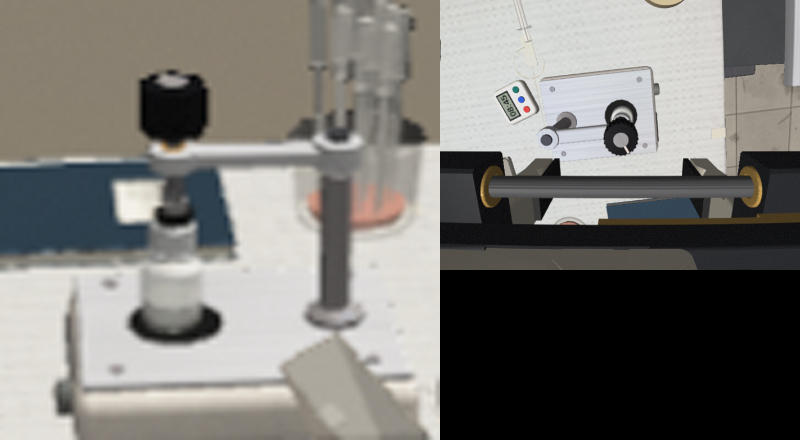

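The foot sits on the cap (side view, left: cap about (172,225), bottle centred on the pad). The arm is over the bottle, and the screw slipped in the grip at about 0.65–0.7 N m, roughly ten times its normal torque, so it is at its stop. Nothing is touching it now.

```bash
python3 -c "
from plant import *
print(hand_in())"
```

```text
the job is handed in; nothing more can be done
None
```

I handed the job in with the small bottle upright on the pad, the arm swung home, the knob tight at its stop with the foot on the cap, the gripper clear of everything and the large bottle not touched; `hand_in()` gave no verdict.

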